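# Sweep the wheel nuts into the catch pan

### The arm

A 7-joint arm with a two-finger parallel gripper is mounted at the origin on the work surface. World frame = base frame: x ahead of the robot, y to its left, z up, the work surface at z = 0. Lengths are in m, angles in degrees, forces in N, time in s.
With the tool pointing down it reaches from about 0.425 to 0.875 m from the base axis. Payload 4.7 kg.
Tool frame: the origin (TCP) lies on the centre line of the jaws, within the pads' length; the fingertips stand ahead of it and the grasp point (between the pads) lies 2 mm behind it (env.tip_reach is the x of the fingertips in the tool frame, in m); x points along the fingers, z is the direction in which the jaws open and shut, and the axes are right-handed (so a half turn about x gives the same grasp; the last joint's range is limited). The gripper opens to 87 mm and grips with 3 to 60 N. Pads are 19 mm wide; open, the fingers measure 117 mm over their backs; the gripper's body (75 mm by 190 mm) begins 51 mm behind the grasp point.
Start: joints at [66.927, 18.392, -4.016, 83.108, 1.295, 78.541, -3.26], TCP at [0.263, -0.594, 0.24] pointing down, gripper open.
Joint ranges: [-163.93, 163.93], [-17.29, 119.83], [-79.2, 71.16], [3.27, 140.29], [-89.18, 269.18], [5.43, 117.66], [-154.24, 154.24]. Speed limits (degrees/s): [147.25, 147.25, 180, 180, 180, 180, 180].

### API

Orientations are given as [roll, pitch, yaw] about the fixed x, y, z axes, in that order (R = Rz(yaw) Ry(pitch) Rx(roll)).
In Python, from cell import telemetry, optics, env, models gives the robot as it stands.
- The arm moves only by the shell command python3 -m pendant 'ROWS' [FORCE]. ROWS is JSON, a list of rows, each a list of 3 entries, a list of its own where there are three numbers: the finger opening in mm, from 0 to 87, then the shift along the tool's x, y, z in mm, then the turn, a rotation vector about the tool's x, y, z in rad. A call has 1 to 10 rows; each row is the pose to reach, as a shift and turn from the pose commanded when the call began, along the tool's axes at that moment; what a row does not reach only later rows make up. A row lasts 1/12 s, in which the tool goes at most 41.7 mm and 7.16 degrees, less where a joint would pass 70% of its speed; a pose out of reach is approached as far as the arm can. A call with a gripper value outside its range is refused whole. The fingers move at their own pace and stop on an object; FORCE is the grip in N (left out, the last holds). Time passes only in rows, so rows that repeat a pose let the fingers close. It gives the time, the measured TCP pose, the force and the opening at its end, in the units of the state.
- telemetry.get_obs(): the state, without advancing time (a new reading comes with each control period).
- optics.read_camera(name): name is "scene" or "top" or "wrist"; returns a dict with "image" (480x640x3 uint8, blue, green, red), "range_z" (480x640 float32, m along the optical axis (not along the pixel's ray), 0 where there is no reading), "fx", "fy", "cx", "cy" (pixels), "k1" (the pictures are not rectified: a ray, as slopes to the right and down, at radius r is drawn at 1 + k1 r^2 times it, then the intrinsics apply), "cam_to_world" (4x4, takes a point from camera to world coordinates). Camera axes: x right, y up, looking along -z (the intrinsics and any distortion apply to the point x, -y, -z); pixel columns grow to the right and rows downward; lengths in m; the calibration is good to about 2 mm. A picture is of the moment at which its call begins.
- env.sign_off(): hands the job in, once; it reports no verdict.
Trained networks look in the newest picture that a camera, given by its name, has taken for a name from the list of things; names that differ only in an ending like _2 or _b are one class to them, and where a whole thing is asked for, a point or a joint stands for the part that bears it (a point fixed in the world has none). Each returns a list of dicts, best first, with "confidence" (0 to 1); they miss things now and then, are a little off and sometimes report something else, mostly with a low value. They report only what shows in the picture. A call takes as long as a camera call.
- models.masks_of(camera, label): "pixels" (480x640 bool, what is visible of it) and "extent" ([left, top, right, bottom] as shares, 0 to 1, of the picture: columns of its width, rows of its height, round what is visible of it).
- models.landmark_of(camera, label): "centre" ([row, column] as shares, 0 to 1, of the picture: columns of its width, rows of its height: a listed point, or the origin of a listed thing).
The state is a dict: "time_s": time; "qpos": joint angles; "joint_velocities": joint speeds; "effort": joint torques, N m; "tool_pos": TCP position; "tool_rot": TCP orientation; "force": force on the tool from outside, world axes, zero at the start; "wrist_torque": the same for the moment, N m; "grip_width": finger opening in m.
Only numpy, scipy, OpenCV 4.12 (cv2) and the standard library are available. Lean on these libraries where they do the work, as an engineer would, in place of code of your own. Each camera call takes 0.05 s, during which the arm holds its last target.

### The job

With the fingertips, sweep the three hexagonal wheel nuts along the wooden board and off its open end, so that all three lie in the steel pan there. Push them only: do not pick a nut up. Leave the socket and the small bottle that stand among them upright and where they are, leave the other things on the bench alone, and finish clear of everything.

Things in the scene. Friction and masses are not known exactly. Their poses are not given: they have to be found in the camera images.
- board: Fixed wooden board on the bench, flat top 45 mm above it. Rails (10 mm high, 8 wide) along its two sides (+-x) and closed end (-y); the other end is open: a square edge with no rail, a steel pan right against it. Origin at bench level; +y runs along the board to the pan. In its axes (mm) the free top is x -125 to 125, y -132 to 110 (open edge).
- pan_in (a point): Centre of the inner floor of the dark steel catch pan, which is fixed to the board's open end. Axes as the board's; it lies at x 0, y 170.5, z 4 mm in the board's frame. Inside 258 mm along x, 121 mm along y, floor 4 mm above the bench, walls to 40 mm above the bench; the board's 45 mm end face is its fourth wall.
- socket: Deep steel socket standing on the board, 26 mm diameter, 62 mm tall, loose. Origin at the centre of its underside, z up. Leave it standing.
- sealer: Small grey bottle of thread sealer with a black cap and a paper label, standing on the board, 26 mm diameter, 65 mm tall, loose. Origin at the centre of its underside, z up. Leave it standing.
- oil: Bottle of engine oil on the bench beside the work, 76 mm diameter, 190 mm tall. Origin at the centre of its underside.
- filter: White oil filter can on the bench, 72 mm diameter, 90 mm tall. Origin at the centre of its underside.
- mug: White mug on the bench beside the work, 72 mm diameter, 85 mm tall. Origin at the centre of its underside.
- wrench: Steel wrench lying flat on the bench. Origin near its middle, at its underside.
- bearing: Steel bearing ring lying flat on the bench, 72 mm outside diameter, 22 mm tall. Origin at the centre of its underside.
- nut1_center (a point): Centre of one of three identical steel hexagonal wheel nuts: 24 mm across the flats, 28 mm across the corners, 19 mm tall, about 60 g, lying flat on the board and free to slide. This point starts 9.5 mm above the board's top. Nuts, socket and bottle stand one each in five lanes along the board's y, about 46 mm apart, in any order: nothing lies between a nut and the pan.
- nut1: The same nut, given by the point at the centre of its underside, z along its bore.
- nut2_center (a point): Centre of one of three identical steel hexagonal wheel nuts: 24 mm across the flats, 28 mm across the corners, 19 mm tall, about 60 g, lying flat on the board and free to slide. This point starts 9.5 mm above the board's top. Nuts, socket and bottle stand one each in five lanes along the board's y, about 46 mm apart, in any order: nothing lies between a nut and the pan.
- nut2: The same nut, given by the point at the centre of its underside, z along its bore.
- nut3_center (a point): Centre of one of three identical steel hexagonal wheel nuts: 24 mm across the flats, 28 mm across the corners, 19 mm tall, about 60 g, lying flat on the board and free to slide. This point starts 9.5 mm above the board's top. Nuts, socket and bottle stand one each in five lanes along the board's y, about 46 mm apart, in any order: nothing lies between a nut and the pan.
- nut3: The same nut, given by the point at the centre of its underside, z along its bore.

How it is judged (in metres and radians):
At the end, for the whole second after the job is handed in: All three nuts lie at rest inside the pan (centres between its walls and below 40 mm above the bench), and the socket and the small bottle stand upright (within 0.2 rad) within 15 mm of where they began (x of nut1_center in the frame of board between -0.13 and 0.13 m and y of nut1_center in the frame of board between 0.11 and 0.232 m and z of nut1_center in the frame of board between 0 and 0.04 m and linear speed of each of nut1, nut2, nut3 below 0.02 m/s and x of nut2_center in the frame of board between -0.13 and 0.13 m and y of nut2_center in the frame of board between 0.11 and 0.232 m and z of nut2_center in the frame of board between 0 and 0.04 m and x of nut3_center in the frame of board between -0.13 and 0.13 m and y of nut3_center in the frame of board between 0.11 and 0.232 m and z of nut3_center in the frame of board between 0 and 0.04 m and distance of each of socket, sealer from where it was at the start of the episode below 0.015 m and angle between each of socket, sealer's own z axis and vertical below 0.2 rad); the robot touches nothing.
It fails at once if a nut is lifted: its centre rises more than 15 mm above its height on the board (z of any of nut1_center, nut2_center, nut3_center in the frame of board above 0.0695 m).
It fails at once if the socket or the small bottle is shifted by more than 15 mm (distance of any of socket, sealer from where it was at the start of the episode above 0.015 m).
It fails at once if the socket or the small bottle is tipped by more than 0.4 rad (angle between any of socket, sealer's own z axis and vertical above 0.4 rad).
It fails at once if another thing on the bench is shifted by more than 20 mm (distance of any of oil, filter, mug, wrench, bearing from where it was at the start of the episode above 0.02 m).
It also fails if it takes over 70 s, if anything falls off the work surface, if the arm or the gripper's body presses on something with over 40 N, if the wrist force passes 120 N, or if a joint passes its speed limit or range.

## Working session

There is one attempt and no reset: what is moved stays moved. The work goes in short steps, Python scripts to look and compute and a shell command to move; the robot and the scene stay as the last step left them, time stands still between calls to the robot, and variables do not carry over. Pictures are saved under pics/ and viewed, and the job is handed in when it is done.

```bash
ls; mkdir -p pics; python3 - <<'E'
from cell import telemetry, optics, env, models
import cv2
o=telemetry.get_obs(); print(o, env.tip_reach)
for n in ["scene","top","wrist"]:
    c=optics.read_camera(n); cv2.imwrite(f"pics/{n}0.png",c["image"]); print(n,c["cam_to_world"].round(3).tolist(),c["fx"],c["k1"])
E
```

```text
pics
{'time_s': 0.0, 'qpos': array([66.92472584, 18.43855904, -4.01458346, 83.17461889,  1.29602976,
       78.54210589, -3.26236721]), 'joint_velocities': array([-0.02050946,  0.03207906,  0.08339103,  0.01656648, -0.00728937,
        0.02916696,  0.02262765]), 'effort': array([ 4.57984570e-04, -4.91288924e+01, -4.03176695e-01, -3.12527132e+01,
       -6.37075701e-02,  4.36913827e-02,  1.61821740e-04]), 'tool_pos': array([ 0.26289312, -0.59388725,  0.23846953]), 'tool_rot': array([-176.28459244,   89.88978316,  117.59736373]), 'force': array([ 0.16515449,  0.54792208, -0.40782784]), 'wrist_torque': array([-0.01590236, -0.03937426,  0.00444605]), 'grip_width': 0.08692075387201398} 0.017
scene [[-0.697, -0.477, 0.536, 1.109], [0.717, -0.484, 0.501, 0.587], [0.021, 0.734, 0.679, 0.817], [0.0, 0.0, 0.0, 1.0]] 502.0880665555419 -0.07266556324402956
top [[-0.013, 0.997, -0.08, 0.449], [-1.0, -0.013, -0.002, -0.002], [-0.003, 0.08, 0.997, 1.137], [0.0, 0.0, 0.0, 1.0]] 508.1039380520888 -0.12935955203184799
wrist [[0.405, 0.885, 0.231, 0.325], [-0.914, 0.392, 0.101, -0.566], [-0.001, -0.252, 0.968, 0.384], [0.0, 0.0, 0.0, 1.0]] 379.4588017563206 -0.0036674742362399083
```

View pics/top0.png

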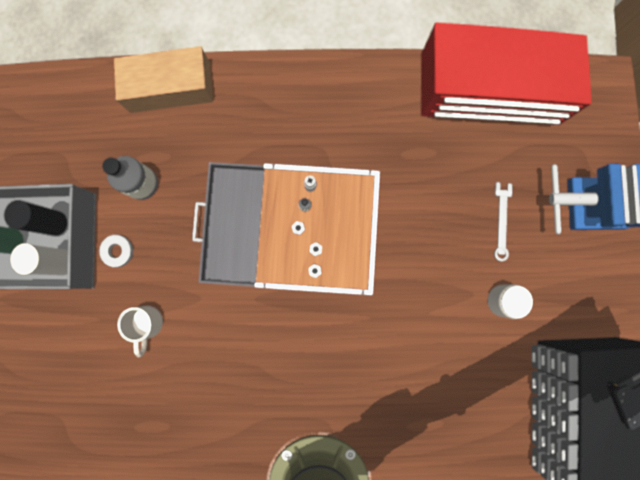

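View pics/scene0.png

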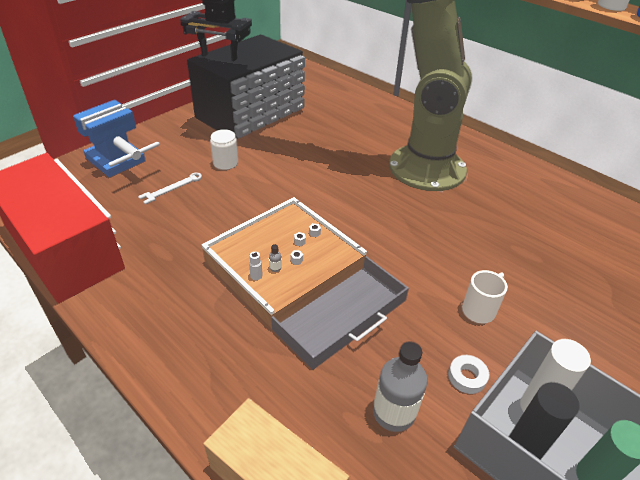

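The top view shows the pan on the left (+y world) and the board at columns 255–378. The socket is at about (row 183, col 310) and the sealer at (204, 305). The nuts are at (228, 298), (249, 316) and (271, 315). Next I'll measure their positions.

```bash
cat > h.py <<'E'
import numpy as np, cv2
from cell import telemetry, optics, env, models
def ray(c,u,v):
    K=np.array([[c["fx"],0,c["cx"]],[0,c["fy"],c["cy"]],[0,0,1.]])
    p=cv2.undistortPoints(np.array([[[u,v]]],float),K,np.array([c["k1"],0,0,0,0]))[0,0]
    T=c["cam_to_world"]; return T[:3,3],T[:3,:3]@np.array([p[0],-p[1],-1.])
def at_z(c,u,v,z):
    o,d=ray(c,u,v); return o+d*(z-o[2])/d[2]
def proj(c,P):
    T=np.linalg.inv(c["cam_to_world"]); q=T[:3,:3]@np.asarray(P)+T[:3,3]
    x,y=q[0]/-q[2],-q[1]/-q[2]; s=1+c["k1"]*(x*x+y*y)
    return c["fx"]*x*s+c["cx"],c["fy"]*y*s+c["cy"]
E
python3 - <<'E'
from h import *
for cam in ["top","scene"]:
    c=optics.read_camera(cam); print(cam)
    for lab,z in [("nut1_center",.0545),("socket",.045),("sealer",.045),("pan_in",.004),("board",0)]:
        for r in models.landmark_of(cam,lab):
            v,u=r["centre"]; v*=480;u*=640
            print(lab,round(r["confidence"],2),round(u),round(v),(at_z(c,u,v,z)[:3]*1000).round(1))
    for lab,zt in [("nut1",.064),("socket",.107),("sealer",.11)]:
        for r in models.masks_of(cam,lab):
            ys,xs=np.nonzero(r["pixels"]); print("mask",lab,round(r["confidence"],2),(np.array(r["extent"])*[640,480,640,480]).round(1),len(xs), (at_z(c,xs.mean(),ys.mean(),zt-.01)*1000).round(1))
    if cam=="top":
        im=c["image"]; cr=cv2.resize(im[150:310,190:390],None,fx=4,fy=3.75,interpolation=cv2.INTER_CUBIC); cr=cv2.resize(im[150:305,190:390],None,fx=3.8,fy=3.8,interpolation=cv2.INTER_CUBIC); cv2.imwrite("pics/crop1.png",cr)
E
```

```text
top
nut1_center 0.66 298 229 [563.9  36.3  54.5]
nut1_center 0.54 302 225 [573.5  27.8  54.5]
nut1_center 0.45 113 253 [518.9 441.3  54.5]
socket 0.68 310 186 [659.   10.5  45. ]
socket 0.47 314 246 [529.1   3.8  45. ]
socket 0.2 314 249 [522.9   2.9  45. ]
sealer 0.41 305 209 [609.8  22.   45. ]
pan_in 0.91 235 223 [586.6 180.3   4. ]
pan_in 0.56 317 250 [523.5  -3.2   4. ]
pan_in 0.35 313 269 [479.9   7.2   4. ]
board 0.95 320 230 [567.4  -9.8   0. ]
mask nut1 0.58 [309.7 263.3 319.4 277. ] 93 [476.6   3.1  54. ]
mask nut1 0.55 [309.2 241.6 319.7 254.3] 101 [522.6   1.   54. ]
mask nut1 0.45 [290.7 222.2 301.8 234.8] 119 [570.  37.  54.]
mask socket 0.61 [304.9 173.7 317.5 193. ] 166 [653.8  10.1  97. ]
mask sealer 0.59 [298.3 198.3 309.6 212. ] 151 [610.9  21.2 100. ]
mask sealer 0.48 [304.6 174.9 313.8 192.9] 163 [653.6   8.9 100. ]
scene
nut1_center 0.74 170 188 [ 618.4 -364.    54.5]
nut1_center 0.45 293 259 [575.9  35.9  54.5]
socket 0.5 258 275 [654.1  10.1  45. ]
socket 0.5 294 256 [560.7  23.   45. ]
sealer 0.5 275 266 [611.8  17.   45. ]
pan_in 0.88 342 314 [580.  186.2   4. ]
board 0.75 286 268 [568.2   4.4   0. ]
mask nut1 0.72 [290.6 251.  304.6 266.7] 165 [566.1  35.4  54. ]
mask nut1 0.54 [295.3 236.3 304.9 245.7] 127 [ 5.194e+02 -1.000e-01  5.400e+01]
mask nut1 0.44 [309.4 222.3 321.9 235.8] 130 [473.8   2.1  54. ]
mask socket 0.58 [251.  251.9 259.  281.8] 310 [673.8  28.7  97. ]
mask sealer 0.63 [268.6 245.4 281.  272.9] 254 [632.3  41.8 100. ]
```

```bash
python3 - <<'E'
from h import *
c=optics.read_camera("top"); im=c["image"].astype(int)
# wood region of board: brighter/orange ; white rails
w=((im.min(2)>190)).astype(np.uint8); w[:150]=0;w[310:]=0;w[:,:250]=0;w[:,390:]=0
P=[]
ys,xs=np.nonzero(w)
pts=np.array([at_z(c,x,y,.055)[:2] for x,y in zip(xs,ys)])
r=cv2.minAreaRect((pts*1000).astype(np.float32)); print(r, cv2.boxPoints(r))
E
```

```text
((566.2703857421875, -4.3890838623046875), (252.77383422851562, 268.32855224609375), 85.46975708007812) [[ 422.54257  -119.784134]
 [ 690.0328   -140.97815 ]
 [ 709.99817   111.00597 ]
 [ 442.508     132.19998 ]]
```

View pics/crop1.png

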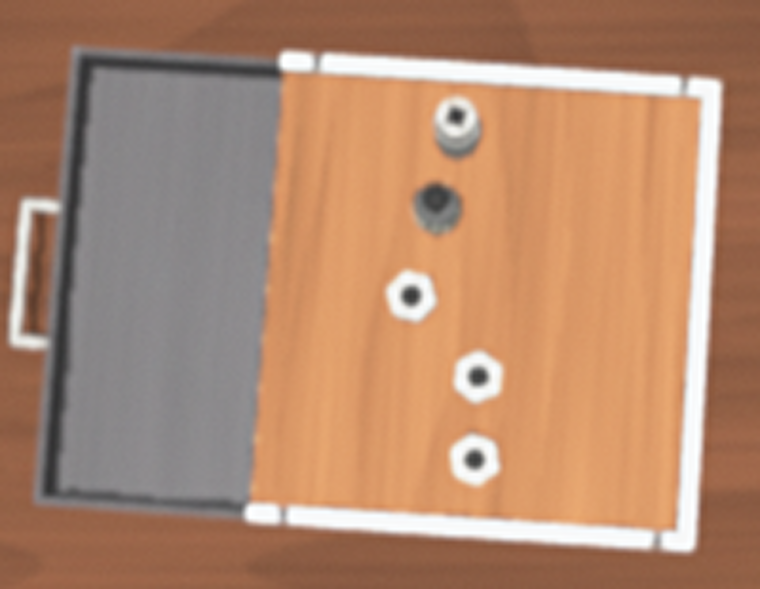

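```bash
cat >> h.py <<'E'
from scipy.spatial.transform import Rotation as Rot
YB=np.array([.079,.9969]); YB/=np.linalg.norm(YB); XB=np.array([YB[1],-YB[0]]); OB=np.array([.5674,.0106])
def b2w(x,y): return OB+XB*x/1000+YB*y/1000
def w2b(p): d=np.asarray(p)[:2]-OB; return np.array([d@XB,d@YB])*1000
def tool():
    o=telemetry.get_obs(); return np.array(o["tool_pos"]),Rot.from_euler("xyz",o["tool_rot"],degrees=True).as_matrix()
def goto(bx,by,z):
    "shift in tool axes mm and rotvec to have TCP at board x,y mm, z mm, pointing down, jaw axis along board x"
    p,R=tool(); t=np.r_[b2w(bx,by),z/1000]
    best=None
    for s in (1,-1):
        xz=np.array([0,0,-1.]); zz=s*np.r_[XB,0]; yy=np.cross(zz,xz)
        Rt=np.column_stack([xz,yy,zz]); rv=Rot.from_matrix(R.T@Rt).as_rotvec()
        if best is None or np.linalg.norm(rv)<np.linalg.norm(best): best=rv
    print("tcp board",w2b(p).round(1),"z",round(p[2]*1000,1),"-> shift",(R.T@(t-p)*1000).round(1),"turn",best.round(4))
E
python3 - <<'E'
from h import *
c=optics.read_camera("top")
for n,u,v,z in [("A",298.2,227.9,.064),("B",315.8,248.9,.064),("C",314.7,271,.064),("socket",310,181,.107),("sealer",304.7,202.1,.11),("edge",190+268/3.8,150+290/3.8,.045)]:
    p=at_z(c,u-.4,v-.4,z); print(n,(p*1000).round(1),w2b(p).round(1))
p,R=tool(); print(R.round(3))
goto(-92,-75,200)
E
```

```text
A [566.9  37.   64. ] [-2.6 26.3]
B [5.217e+02 2.000e-01 6.400e+01] [-44.7 -14. ]
C [475.    3.1  64. ] [-91.5 -14.8]
socket [659.   10.2 107. ] [91.3  6.8]
sealer [614.7  21.5 110. ] [46.3 14.6]
edge [573.6 119.3  45. ] [ -2.4 108.9]
[[-0.     0.914  0.405]
 [-0.     0.405 -0.914]
 [-1.    -0.     0.   ]]
tcp board [-255.5 -627.1] z 239.6 -> shift [  39.5  406.5 -407.8] turn [-1.0749e+00  0.0000e+00  1.0000e-04]
```

```bash
python3 -m pendant '[[87,[-30,0,0],[0,0,0]],[87,[-40,30,-30],[-0.1,0,0]],[87,[-40,60,-60],[-0.2,0,0]],[60,[-40,90,-90],[-0.3,0,0]],[40,[-40,115,-115],[-0.4,0,0]],[20,[-40,140,-140],[-0.5,0,0]],[12,[-40,165,-165],[-0.6,0,0]],[12,[-40,190,-190],[-0.7,0,0]],[12,[-40,215,-215],[-0.8,0,0]],[12,[-40,240,-240],[-0.9,0,0]]]'; python3 -c "
from h import *
goto(-92,-75,200)"
```

```text
time_s: 1.98
tool_pos: [0.3858, -0.2761, 0.2799]
tool_rot: [-49.9, 89.9, -64.2]
force: [0.5, -0.2, 0.1]
grip_width: 0.0484
tcp board [-158.4 -300.1] z 279.9 -> shift [ 79.7 233.2  27.3] turn [-0.1701  0.0006  0.0008]
```

```bash
python3 -m pendant '[[12,[0,30,5],[-0.1,0,0]],[12,[0,65,10],[-0.17,0,0]],[12,[0,100,15],[-0.17,0,0]],[12,[10,135,20],[-0.17,0,0]],[12,[30,170,25],[-0.17,0,0]],[12,[50,205,27],[-0.17,0,0]],[12,[70,233,27],[-0.17,0,0]],[12,[80,233,27],[-0.17,0,0]],[12,[80,233,27],[-0.17,0,0]],[12,[80,233,27],[-0.17,0,0]]]'; python3 -c "
from h import *
goto(-91.5,-65,68)
for n in ['wrist','top']: cv2.imwrite('pics/%s2.png'%n,optics.read_camera(n)['image'])"
```

```text
time_s: 2.82
tool_pos: [0.4697, -0.0598, 0.1995]
tool_rot: [-146.8, 89.9, -151.7]
force: [0.4, 0.3, 1.0]
grip_width: 0.0119
tcp board [-91.8 -77.9] z 199.5 -> shift [131.4  13.    0.4] turn [-0.0053 -0.0009  0.0006]
```

View pics/wrist2.png

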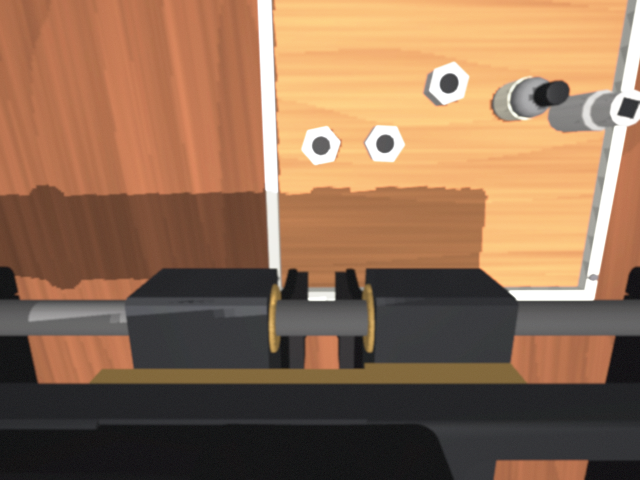

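The wrist picture shows nut C at (col 320, row 145), straight ahead of the jaw centre (col 320). B is at (384, 144) and A at (449, 83), so the alignment is good. I'll check the positions from this camera as well.

```bash
python3 -c "
from h import *
c=optics.read_camera('wrist')
for n,u,v,z in [('C',320.5,146,.064),('B',384.5,144,.064),('A',449,83,.064),('socket',628,107,.107),('sealer',551,94,.11),('jaws?',320,300,.2)]:
    print(n,w2b(at_z(c,u,v,z)).round(1))
for k in 'abcd': pass
d=c['range_z']
"
```

```text
C [-91.1 -16.3]
B [-44.9 -15.2]
A [-1.4 25.7]
socket [93.4  6.2]
sealer [44.3 13.6]
jaws? [-91.7 -75.2]
```

```bash
python3 -m pendant '[[12,[30,5,0],[0,0,0]],[12,[60,10,0],[0,0,0]],[12,[90,13,0],[0,0,0]],[12,[110,13,0],[0,0,0]],[12,[120,13,0],[0,0,0]],[12,[127,13,0],[0,0,0]],[12,[131,13,0],[0,0,0]],[12,[131,13,0],[0,0,0]]]'; python3 -c "
from h import *
goto(-91.5,-31,68)"
```

```text
time_s: 3.63
tool_pos: [0.4717, -0.0467, 0.0689]
tool_rot: [-14.0, 90.0, -18.9]
force: [-0.0, -0.9, 0.8]
grip_width: 0.0123
tcp board [-90.9 -64.7] z 68.9 -> shift [ 0.9 33.6 -0.8] turn [-0.0059  0.0007  0.0002]
```

```bash
python3 -m pendant '[[12,[2,15,-0.6],[-0.005,0,0]],[12,[2,25,-0.6],[-0.005,0,0]],[12,[2,32,-0.6],[-0.005,0,0]],[12,[2,39,-0.6],[-0.005,0,0]],[12,[2,46,-0.6],[-0.005,0,0]],[12,[2,54,-0.6],[-0.005,0,0]],[12,[2,62,-0.6],[-0.005,0,0]],[12,[2,70,-0.6],[-0.005,0,0]],[12,[2,78,-0.6],[-0.005,0,0]],[12,[2,84,-0.6],[-0.005,0,0]]]'; python3 -c "
from h import *
goto(-91.5,112,67)
cv2.imwrite('pics/w3.png',optics.read_camera('wrist')['image'])"
```

```text
time_s: 4.47
tool_pos: [0.4777, 0.0388, 0.0665]
tool_rot: [104.9, 90.0, 100.4]
force: [-0.8, -0.6, 1.7]
grip_width: 0.0121
tcp board [-91.7  21.1] z 66.5 -> shift [-0.4 90.9  0.3] turn [ 0.0008 -0.     -0.0002]
```

View pics/w3.png

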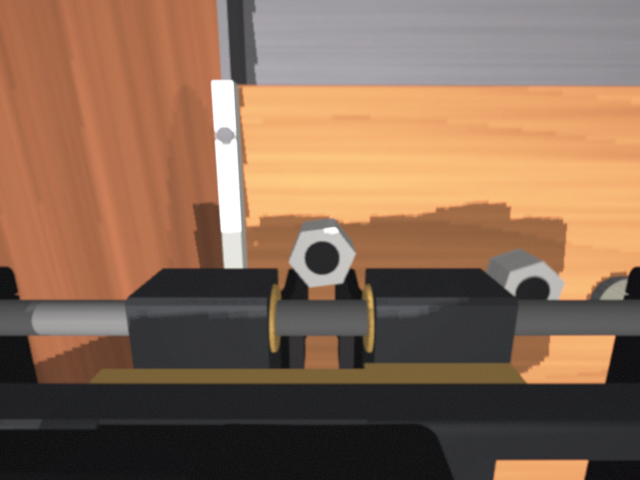

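Nut C (col 322, row 257) sits cradled between the fingertips. The other items are untouched, and the open edge is at row 85. Pushing on.

```bash
python3 -m pendant '[[12,[0,9,0],[0,0,0]],[12,[0,19,0],[0,0,0]],[12,[0,29,0],[0,0,0]],[12,[0,39,0],[0,0,0]],[12,[0,49,0],[0,0,0]],[12,[0,59,0],[0,0,0]],[12,[0,69,0],[0,0,0]],[12,[0,79,0],[0,0,0]],[12,[0,88,0],[0,0,0]],[12,[0,92,0],[0,0,0]]]'; python3 -c "
from h import *
goto(-91.5,112,67)
cv2.imwrite('pics/w4.png',optics.read_camera('wrist')['image'])"
```

```text
time_s: 5.35
tool_pos: [0.4849, 0.1316, 0.0666]
tool_rot: [81.4, 89.9, 76.9]
force: [0.4, 0.0, 0.5]
grip_width: 0.0124
tcp board [-91.8 114.1] z 66.6 -> shift [-0.4 -2.1  0.3] turn [ 0.0019  0.0002 -0.0011]
```

View pics/w4.png

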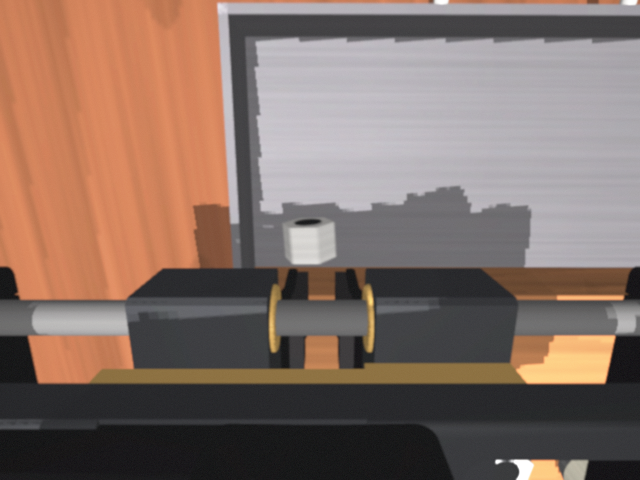

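Nut C has gone over the edge at (col 310, row 240). Next I lift and go back for B.

```bash
python3 -m pendant '[[12,[-30,0,0],[0,0,0]],[12,[-65,0,0],[0,0,0]],[12,[-85,-25,0],[0,0,0]],[12,[-85,-60,5],[0,0,0]],[12,[-85,-95,20],[0,0,0]],[12,[-85,-130,35],[0,0,0]],[12,[-85,-160,46],[0,0,0]],[12,[-85,-179,46],[0,0,0]],[12,[-85,-179,46],[0,0,0]],[12,[-85,-179,46],[0,0,0]]]'; python3 -c "
from h import *
goto(-45,-65,67)
cv2.imwrite('pics/w5.png',optics.read_camera('wrist')['image'])
c=optics.read_camera('top');cv2.imwrite('pics/t5.png',cv2.resize(c['image'][150:305,190:390],None,fx=3.8,fy=3.8))"
```

```text
time_s: 6.23
tool_pos: [0.5163, -0.054, 0.1512]
tool_rot: [167.2, 90.0, 162.5]
force: [0.5, 0.8, 0.6]
grip_width: 0.0121
tcp board [-45.8 -68.5] z 151.2 -> shift [84.2  3.5  0.9] turn [-0.0033 -0.0008 -0.0002]
```

View pics/w5.png

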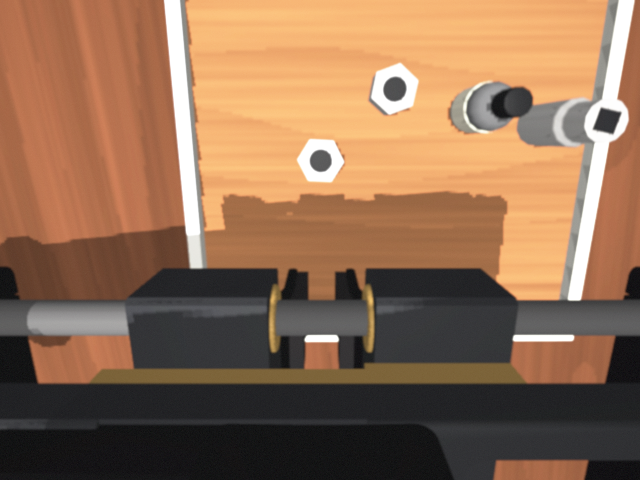

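View pics/t5.png

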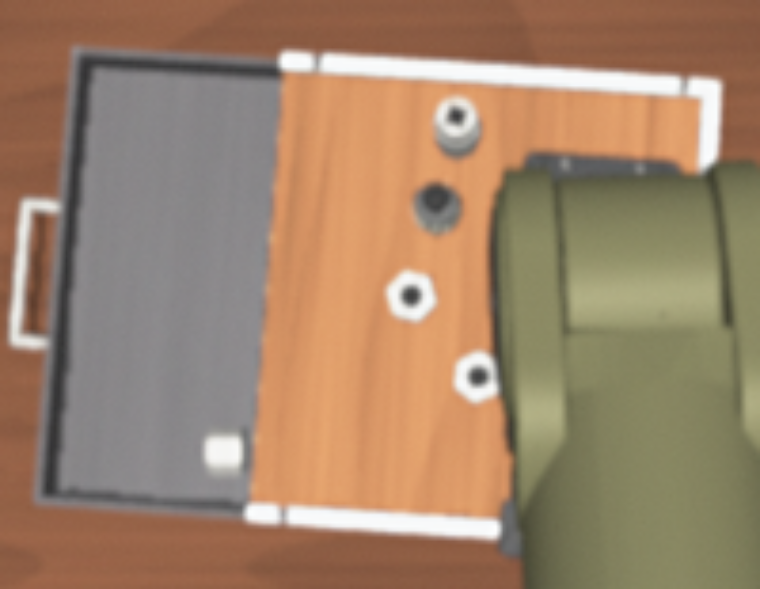

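Nut C lies in the pan at crop (223, 453). The socket and sealer haven't moved, and B lines up at (col 320, row 160). Before descending I'll check how low the gripper parts near the sealer hang.

```bash
python3 -c "
from h import *
c=optics.read_camera('wrist');d=c['range_z'];p,R=tool()
for u,v in [(200,280),(200,330),(440,330),(440,290),(300,290),(310,375),(320,320),(60,318),(60,440),(320,400),(600,318)]:
    o,r=ray(c,u,v); P=o+r*d[v,u]; print(u,v,round(float(d[v,u]),3),(R.T@(P-p)*1000).round(0))
"
```

```text
200 280 0.083 [-67.  38. -27.]
200 330 0.075 [-77.  32. -24.]
440 330 0.077 [-76.  31.  24.]
440 290 0.078 [-72.  38.  24.]
300 290 0.151 [-5. 10. -9.]
310 375 0.074 [-80.  24.  -2.]
320 320 0.082 [-70.  30.  -0.]
60 318 0.082 [-70.  31. -57.]
60 440 0.057 [-97.  24. -40.]
320 400 0.063 [-91.  26.  -0.]
600 318 0.082 [-70.  31.  60.]
```

```bash
python3 -m pendant '[[12,[30,3,0.9],[0,0,0]],[12,[55,3,0.9],[0,0,0]],[12,[72,3,0.9],[0,0,0]],[12,[81,3,0.9],[0,0,0]],[12,[82,12,0.9],[0,0,0]],[12,[82,24,0.9],[0,0,0]],[12,[82,34,0.9],[0,0,0]],[12,[82,42,0.9],[0,0,0]],[12,[82,50,0.9],[0,0,0]],[12,[82,58,0.9],[0,0,0]]]'; python3 -c "
from h import *
goto(-45,115,68)
cv2.imwrite('pics/w6.png',optics.read_camera('wrist')['image'])"
```

```text
time_s: 7.22
tool_pos: [0.5227, 0.0058, 0.0704]
tool_rot: [-25.7, 89.9, -30.2]
force: [-0.3, -1.7, 0.8]
grip_width: 0.0124
tcp board [-44.1  -8.4] z 70.4 -> shift [  2.3 123.4  -0.8] turn [0.0005 0.0015 0.0007]
```

View pics/w6.png

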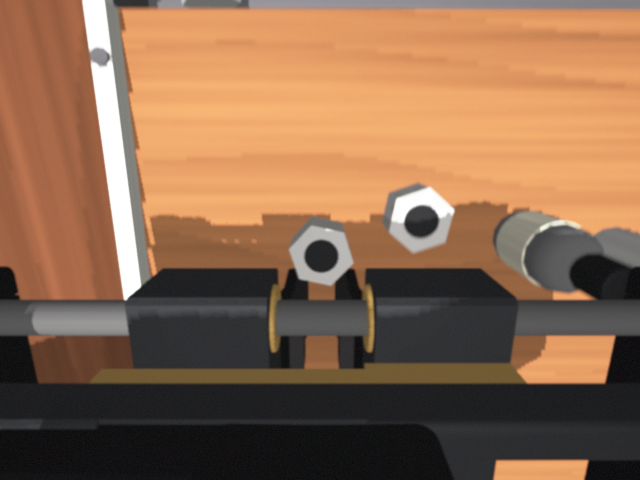

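Nut B is cradled at (col 321, row 255). A at (420, 218) and the sealer are clear to the right. Pushing B on.

```bash
python3 -m pendant '[[12,[1,12,0],[0,0,0]],[12,[1,24,-0.5],[0,0,0]],[12,[1,36,-0.8],[0,0,0]],[12,[1,48,-0.8],[0,0,0]],[12,[1,60,-0.8],[0,0,0]],[12,[1,72,-0.8],[0,0,0]],[12,[1,84,-0.8],[0,0,0]],[12,[1,95,-0.8],[0,0,0]],[12,[1,105,-0.8],[0,0,0]],[12,[1,115,-0.8],[0,0,0]]]'; python3 -m pendant '[[12,[0,9,0],[0,0,0]],[12,[0,10,0],[0,0,0]],[12,[-20,8,0],[0,0,0]],[12,[-55,8,0],[0,0,0]],[12,[-85,5,0],[0,0,0]]]';  python3 -c "
from h import *
goto(-2,-25,150)
cv2.imwrite('pics/w7.png',optics.read_camera('wrist')['image'])"
```

```text
time_s: 8.1
tool_pos: [0.5305, 0.1206, 0.0686]
tool_rot: [27.0, 90.0, 22.5]
force: [-0.1, 0.1, 0.4]
grip_width: 0.012
time_s: 8.52
tool_pos: [0.53, 0.1251, 0.1541]
tool_rot: [173.3, 89.9, 168.8]
force: [0.6, 0.3, 0.3]
grip_width: 0.0125
tcp board [-46.3 111.2] z 154.1 -> shift [   4.  -136.2   44.2] turn [ 0.0009 -0.002  -0.0002]
```

View pics/w7.png

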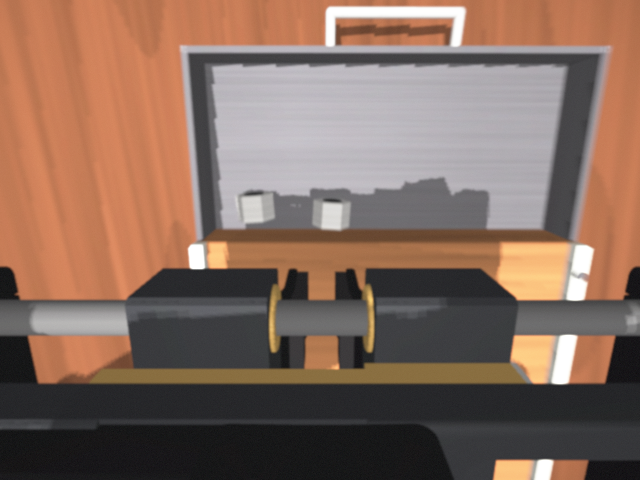

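B and C lie in the pan at (331, 213) and (256, 206). Now A.

```bash
python3 -m pendant '[[12,[0,-30,0],[0,0,0]],[12,[0,-65,10],[0,0,0]],[12,[0,-100,25],[0,0,0]],[12,[0,-135,40],[0,0,0]],[12,[0,-150,44.5],[0,0,0]],[12,[0,-154,44.5],[0,0,0]],[12,[0,-154,44.5],[0,0,0]],[12,[0,-154,44.5],[0,0,0]]]';  python3 -c "
from h import *
goto(-2,-42,69.5)
cv2.imwrite('pics/w8.png',optics.read_camera('wrist')['image'])"
```

```text
time_s: 9.23
tool_pos: [0.5626, -0.0311, 0.1533]
tool_rot: [129.1, 89.9, 124.6]
force: [0.2, 0.4, 0.3]
grip_width: 0.0119
tcp board [ -1.5 -41.9] z 153.3 -> shift [83.8 -0.1 -0.4] turn [ 0.0008 -0.0007 -0.0008]
```

View pics/w8.png

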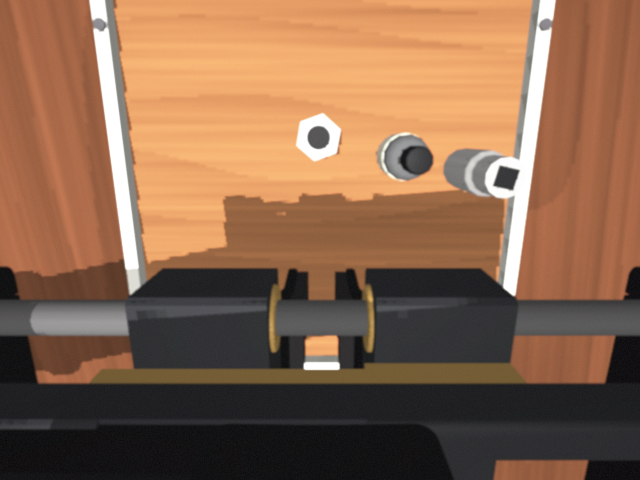

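Nut A is in line at (col 319, row 137), with the sealer at (405, 157) and the socket at (490, 173) clear on the right. I'll go down with the TCP at about 70 mm, which leaves more than 10 mm over the bottle cap, and push.

```bash
python3 -m pendant '[[12,[30,0,-0.4],[0,0,0]],[12,[55,0,-0.4],[0,0,0]],[12,[72,0,-0.4],[0,0,0]],[12,[82,0,-0.4],[0,0,0]],[12,[84,0,-0.4],[0,0,0]],[12,[84,10,-0.4],[0,0,0]],[12,[84,20,-0.4],[0,0,0]],[12,[84,30,-0.4],[0,0,0]],[12,[84,40,-0.4],[0,0,0]],[12,[84,49,-0.4],[0,0,0]]]'; python3 -c "
from h import *
goto(-2,115,69.5)
cv2.imwrite('pics/w9.png',optics.read_camera('wrist')['image'])"
```

```text
time_s: 10.12
tool_pos: [0.5671, 0.0186, 0.0705]
tool_rot: [6.5, 89.9, 2.1]
force: [0.2, -0.4, 0.2]
grip_width: 0.0122
tcp board [-0.9  8. ] z 70.5 -> shift [  1.  107.   -0.9] turn [ 0.0016  0.0017 -0.0002]
```

View pics/w9.png

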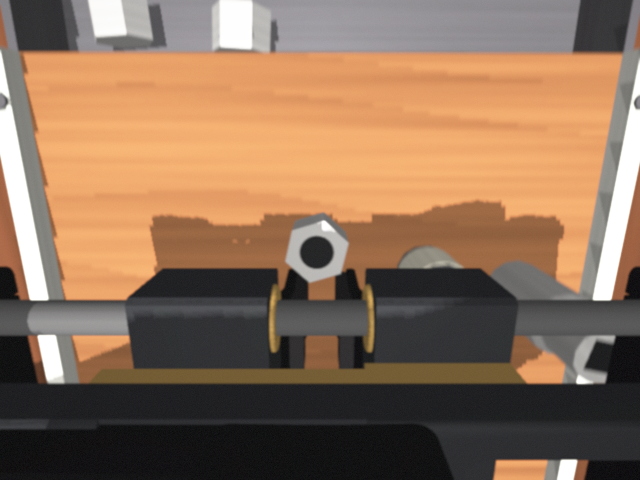

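Nut A is cradled at (317, 250). The bottle and socket still stand, and the gripper body is passing over them without force. Continuing.

```bash
python3 -m pendant '[[12,[0,10,-0.5],[0,0,0]],[12,[0,20,-0.9],[0,0,0]],[12,[0,31,-0.9],[0,0,0]],[12,[0,42,-0.9],[0,0,0]],[12,[0,53,-0.9],[0,0,0]],[12,[0,64,-0.9],[0,0,0]],[12,[0,75,-0.9],[0,0,0]],[12,[0,86,-0.9],[0,0,0]],[12,[0,97,-0.9],[0,0,0]],[12,[0,107,-0.9],[0,0,0]]]'; python3 -m pendant '[[12,[0,2,0],[0,0,0]],[12,[0,2,0],[0,0,0]],[12,[-20,2,0],[0,0,0]],[12,[-55,2,0],[0,0,0]],[12,[-90,0,0],[0,0,0]],[12,[-130,0,0],[0,0,0]],[12,[-160,0,0],[0,0,0]],[12,[-160,0,0],[0,0,0]]]';  python3 -c "
from h import *
cv2.imwrite('pics/w10.png',optics.read_camera('wrist')['image'])
cv2.imwrite('pics/s10.png',optics.read_camera('scene')['image'])"
```

```text
time_s: 11.0
tool_pos: [0.5739, 0.125, 0.0695]
tool_rot: [104.9, 90.0, 100.4]
force: [-0.2, 0.4, -0.1]
grip_width: 0.0118
time_s: 11.67
tool_pos: [0.5775, 0.1237, 0.2369]
tool_rot: [8.9, 89.3, 4.3]
force: [0.2, 1.3, 0.4]
grip_width: 0.012
```

View pics/w10.png

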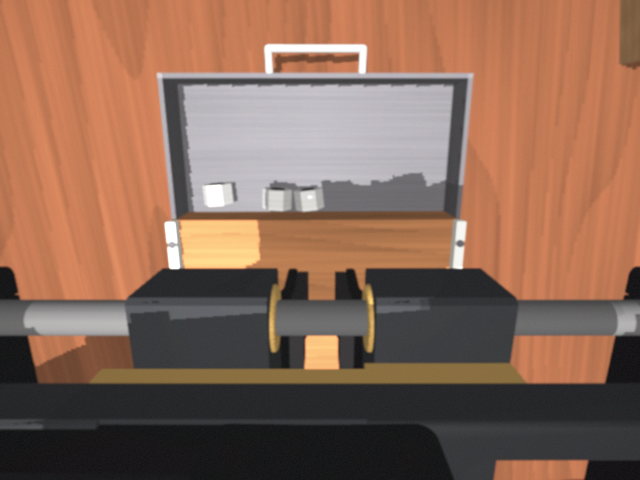

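View pics/s10.png

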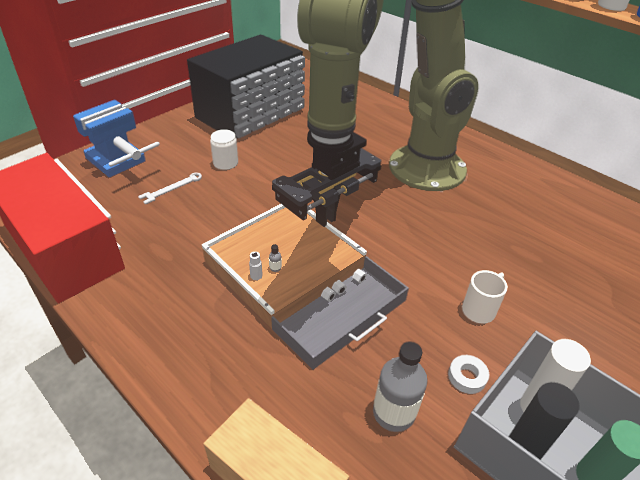

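All three nuts are in the pan: wrist (218, 195), (278, 199) and (309, 199). The socket and sealer are standing in the scene view at (255, 265) and (275, 258). I'll let things settle a moment and compare with the starting picture.

```bash
python3 -m pendant '[[12,[-10,0,0],[0,0,0]],[12,[-10,0,0],[0,0,0]],[12,[-10,0,0],[0,0,0]],[12,[-10,0,0],[0,0,0]],[12,[-10,0,0],[0,0,0]],[12,[-10,0,0],[0,0,0]]]';python3 -c "
from h import *
a=cv2.imread('pics/scene0.png').astype(int);s=cv2.imread('pics/s10.png').astype(int);b=optics.read_camera('scene')['image'].astype(int)
def df(x,y,r): return np.abs(x-y)[r].mean().round(2)
print('socket/sealer',df(a,b,np.s_[243:283,248:284]),'pan since last',df(s,b,np.s_[265:305,315:370]))
for n,r in dict(oil=np.s_[340:435,370:430],bearing=np.s_[350:395,445:495],mug=np.s_[265:325,462:510],filter=np.s_[128:170,208:240],wrench=np.s_[170:205,135:205]).items(): print(n,df(a,b,r))
c=optics.read_camera('wrist')
for r in models.masks_of('wrist','nut1'):
    ys,xs=np.nonzero(r['pixels']); d=c['range_z'][ys,xs]; 
    i=len(xs)//2; P=[(lambda o,q:o+q*dd)(*ray(c,x,y)) for x,y,dd in zip(xs,ys,d) if dd>0]; m=np.median(P,0); print(round(r['confidence'],2),w2b(m).round(1),'z',(m[2]*1000).round(1))
"
```

```text
time_s: 12.27
tool_pos: [0.5737, 0.1233, 0.2388]
tool_rot: [-169.5, 89.9, -174.1]
force: [-0.2, -0.2, -0.6]
grip_width: 0.0118
socket/sealer 5.88 pan since last 0.62
oil 0.44
bearing 0.33
mug 0.42
filter 1.39
wrench 0.41
0.91 [-93.4 131.4] z 27.0
0.82 [-38.4 126.3] z 26.9
0.59 [ -8.3 125.7] z 26.7
```

```bash
python3 -c "
from h import *
a=cv2.imread('pics/scene0.png');b=optics.read_camera('scene')['image']
for r in (np.s_[245:285,246:267],np.s_[243:275,266:284]):
    t=a[r]; R=cv2.matchTemplate(b[230:300,235:300],t,cv2.TM_CCOEFF_NORMED); _,m,_,l=cv2.minMaxLoc(R); print(m,l[0]+235-r[1].start,l[1]+230-r[0].start)
k=np.s_[225:300,220:330]
cv2.imwrite('pics/cmp.png',cv2.resize(np.hstack([a[k],b[k]]),None,fx=3.6,fy=3.6))"
```

```text
0.9998623132705688 0 0
0.9375274181365967 0 0
```

View pics/cmp.png

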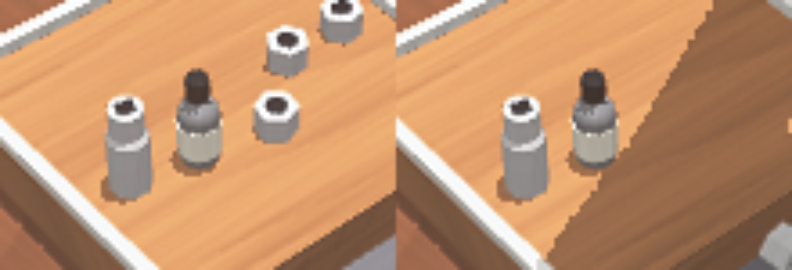

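The socket and sealer show zero pixel shift. The difference is only the arm's shadow. Handing in.

```bash
python3 -c "
from cell import env; print(env.sign_off())"
```

```text
the job is handed in; nothing more can be done
None
```

I pushed all three nuts along their lanes and off the board's open edge with the fingertips set 12 mm apart. I then lifted the tool clear and handed the job in at about 12.5 s.

- **Nuts:** the last wrist-camera check put them in the pan at board x/y of about (-93, 131), (-38, 126) and (-8, 126) mm. Their upper faces are about 27 mm above the bench. The pan looked the same in two pictures about 0.6 s apart, so the nuts are at rest.
- **Socket and bottle:** both are upright with zero pixel shift from the start picture. A raw image difference first flagged that area, but it turned out to be the arm's shadow.
- **Other things on the bench:** the oil, bearing, mug and wrench areas match the start picture closely. The filter's area differed slightly more (mean difference 1.4 against about 0.4). I did not look into that, but the arm stayed well above it.
- **Clear of everything:** the tool finished at a height of 0.24 m with almost no force on it.

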